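# Take up the play beside a storage bin with a taper feeler

### The job

Draw the taper feeler up out of its stand and, holding it upright with its flat face lying against the broad steel post of the bin frame (not the narrow post), slide it down into the gap between that post and the rim of the black bin until you feel it drag firmly on both sides. Snug, not forced: then let go and leave it standing wedged there, so that the bin no longer rattles. Leave the other things on the bench where they are.

Things in the scene. Friction and masses are not known exactly. Their poses are not given: they have to be found in the camera images.
- feeler_grip (a point): Taper feeler, 120 g: centre of its upright black ribbed handle, 26 mm (x) by 20 mm (y) by 55 mm tall, 137.5 mm above the tip of the steel blade (24 mm wide along x, 110 mm long) that points down; z up along the tool. It starts standing in the stand, its axes along the stand's. Take the handle across its 20 mm (fingers closing along y).
- feeler_tip (a point): Lower end of the feeler's blade, mid-width, on its flat face; axes as feeler_grip. The flat face is the plane y = 0 and looks to +y (the handle's +y side is flush with it, the handle's centre at y = -10 mm). The other face slopes: 3 mm thick at the tip, 1 mm thicker per 10 mm up, 14 mm at the handle.
- feeler: The whole feeler; origin and axes as feeler_tip.
- gap_mouth (a point): Mouth of the gap: on the post's flat upright face, midway along x, level with the bin's rim, 100 mm above the bench. y points into the post, the bin lies on the -y side, z up. The gap here is 5 to 10 mm wide: it differs every time and is not measured. Slide the blade down here, its x and y along these, flat face on the post.
- post: Rigid broad bright-steel post beside the bin (the narrow dark post at the other end is not used): 70 mm (x) by 30 mm (y), its top 120 mm above the bench, so its face goes on 20 mm above the gap's mouth as a guide. Origin on the bench below gap_mouth, same axes.
- frame: Bin frame fixed to the bench, with post and black hopper bin; origin and axes as post. The bin's rim beside the post is a round plastic bead 8 mm thick, along x, with its axis level with gap_mouth. It gives way like a spring, about 14 N per mm. Below the rim the gap is wider and 90 mm deep. The blade is snug when a slow downward push of 11 to 16 N is needed to slide it; over 25 N is forcing it.
- stand_slot (a point): Grey feeler stand, fixed: centre of its slot's mouth, 46 mm above the bench. Block 70 mm (x) by 59.5 mm (y), slot 28 by 9.5 mm, 40 mm deep, open at the top: lift the feeler straight up 50 mm or more to clear it.
- tape: bystander: cardboard ring of tape, 96 mm across, 24 high
- jar: bystander: clear jar, 60 mm across, 75 high
- mug: bystander: white mug, 76 mm across, 90 high
- driver: bystander: screwdriver lying down
- carton: bystander: carton 100 by 80 by 50 mm
- labels: bystander: paper roll, 64 mm across, 40 high
- comb: bystander: black comb 160 mm long, lying flat
There are look-alikes about, which are no part of the job. What is meant by the feeler is not turquoise, and is the larger of those in its own colour.

How it is judged:
On the way, in this order (a step that is already met when the one before it is completed fails the run):
1. the feeler is lifted clear of its stand, held in the fingers (z of feeler_tip in the frame of stand_slot above 0.004 m and contact force between the fingers and feeler above 1 N), for 0.1 s.
2. still held in the fingers, the blade is at least 15 mm down in the gap and presses on the post with 2 to 22 N (z of feeler_tip in the frame of gap_mouth between -0.09 and -0.015 m and x of feeler_tip in the frame of gap_mouth between -0.025 and 0.025 m and y of feeler_tip in the frame of gap_mouth between -0.006 and 0.003 m and angle between the z axis of feeler_tip and the z axis of gap_mouth, either way round below 0.1 rad and angle between the y axis of feeler_tip and the y axis of gap_mouth, either way round below 0.15 rad and contact force between feeler and post between 2 and 22 N and contact force between the fingers and feeler above 1 N), for 0.2 s.
At the end, for the whole second after the job is handed in: The feeler stands by itself in the gap, let go and at rest: tip 15 to 90 mm below the rim, within 25 mm of the post's middle, flat face on the post (within 6 mm), upright within 0.1 rad and square within 0.15 rad, wedged so that it presses on the post with 3 to 14 N (z of feeler_tip in the frame of gap_mouth between -0.09 and -0.015 m and x of feeler_tip in the frame of gap_mouth between -0.025 and 0.025 m and y of feeler_tip in the frame of gap_mouth between -0.006 and 0.003 m and angle between the z axis of feeler_tip and the z axis of gap_mouth, either way round below 0.1 rad and angle between the y axis of feeler_tip and the y axis of gap_mouth, either way round below 0.15 rad and contact force between feeler and post between 3 and 14 N and linear speed of feeler below 0.01 m/s); the robot touches nothing.
It fails at once if the blade is forced: it presses on the post with more than 22 N (contact force between feeler and post above 22 N).
It fails at once if the robot's fingers or arm press on the bin frame's post with more than 15 N (contact force between any of the fingers, the arm and post above 15 N).
It fails at once if another thing on the bench is shifted by more than 30 mm (distance of any of tape, jar, mug, driver, carton, labels, comb from where it was at the start of the episode above 0.03 m).
It also fails if it takes over 61 s, if anything falls off the work surface, if the arm or the gripper's body presses on something with over 40 N, if the wrist force passes 120 N, or if a joint passes its speed limit or range.

### The arm

A 6-joint arm with a two-finger parallel gripper is mounted at the origin on the work surface. World frame = base frame: x ahead of the robot, y to its left, z up, the work surface at z = 0. Lengths are in m, angles in rad, forces in N, time in s.
With the tool pointing down it reaches from about 0.35 to 0.925 m from the base axis. Payload 6.4 kg.
Tool frame: the origin (TCP) lies on the centre line of the jaws, within the pads' length; the fingertips stand 11 mm ahead of it and the grasp point (between the pads) lies 8 mm behind it; z points along the fingers, y is the direction in which the jaws open and shut (so a half turn about z gives the same grasp; the last joint's range is limited). The gripper opens to 94 mm and grips with 3 to 60 N. Pads are 16 mm wide; open, the fingers measure 119 mm over their backs; the gripper's body (75 mm by 177 mm) begins 78 mm behind the grasp point.
Start: joints at [0.998, 0.245, 1.558, -0, 1.339, -0.174], TCP at [0.252, 0.599, 0.216] pointing down, gripper open.
Joint ranges: [-3.13, 3.13], [-1.02, 2.26], [0.13, 2.54], [-0.95, 4.09], [0.21, 2.88], [-2.74, 2.74]. Speed limits (rad/s): [2.57, 2.57, 3.14, 3.14, 3.14, 3.14].

### API

Orientations are given as [roll, pitch, yaw] about the fixed x, y, z axes, in that order (R = Rz(yaw) Ry(pitch) Rx(roll)).
In Python, from bench import manip, vision, ticket gives the robot as it stands.
- The arm moves only by the tool move_arm, never from a script. Its argument "targets" is a list that holds one entry, the list of rows, each a list of 7 numbers: the shift along the tool's x, y, z in mm, then the turn, a rotation vector about the tool's x, y, z in degrees, then the gripper command: -1 is shut, 1 is fully open, values between are in proportion. A call has 1 to 5 rows; each row shifts and turns the pose as measured when the row begins, along the tool's axes as they then stand; what a row does not reach is not made up. A row lasts 1/8 s, in which the tool goes at most 62.5 mm and 10.7 degrees, less where a joint would pass 70% of its speed; a pose out of reach is approached as far as the arm can. A call with a gripper value outside its range is refused whole. The fingers move at their own pace and stop on an object; the grip force is fixed at half the most. Time passes only in rows, so rows that do not move let the fingers close. It gives the time, the measured TCP pose, the force and the opening at its end, in the units of the state.
- manip.sense(): the state, without advancing time (a new reading comes with each control period).
- vision.capture(name): name is "side" or "top"; returns a dict with "color" (384x512x3 uint8, red, green, blue), "intrinsics" (3x3 intrinsics, pixels), "distortion" ([k1, k2, p1, p2, k3] as OpenCV has them; the pictures are not rectified), "extrinsics" (4x4, takes a point from camera to world coordinates). Camera axes: x right, y up, looking along -z (the intrinsics and any distortion apply to the point x, -y, -z); pixel columns grow to the right and rows downward; lengths in m; the calibration is good to about 2 mm. A picture is of the moment at which its call begins. There is no depth.
- ticket.hand_in(): hands the job in, once; it reports no verdict.
The state is a dict: "clock": time; "q": joint angles; "qvel": joint speeds; "joint_efforts": joint torques, N m; "eef_pos": TCP position; "eef_rot": TCP orientation; "ft_force": force on the tool from outside, world axes, zero at the start; "wrist_torque": the same for the moment, N m; "gripper_width": opening from 0.0 (shut) to 1.0 (fully open).
Only numpy, scipy, OpenCV 4.12 (cv2) and the standard library are available. Lean on these libraries where they do the work, as an engineer would, in place of code of your own. Each camera call takes 0.05 s, during which the arm holds its last target.

## Working session

There is one attempt and no reset: what is moved stays moved. The work goes in short steps, Python scripts to look and compute and a tool call to move; the robot and the scene stay as the last step left them, time stands still between calls to the robot, and variables do not carry over. Pictures are saved under pics/ and viewed, and the job is handed in when it is done.

Besides the shell and the picture viewer there is one more tool, called by a JSON object that holds its "op" and its "data". move_arm: Moves the arm, as the interface text tells. Its arguments: {"type":"object","properties":{"targets":{"type":"array"}},"required":["targets"]}

```bash
ls; mkdir -p pics
python3 - <<'E'
from bench import manip, vision
import cv2,json,numpy as np
s=manip.sense()
for k,v in s.items(): print(k,np.round(v,4))
for n in("side","top"):
    c=vision.capture(n); cv2.imwrite(f"pics/{n}0.png",c["color"][:,:,::-1])
    print(n,np.round(c["intrinsics"],2).tolist(),np.round(c["distortion"],4),np.round(c["extrinsics"],4).tolist())
    np.savez(f"{n}0.npz",**c)
E
```

```text
pics
clock 0.0
q [ 0.9979  0.2458  1.559   0.      1.3387 -0.1741]
qvel [ 0.      0.0003 -0.0005 -0.0006  0.0005  0.0003]
joint_efforts [-6.00000e-04 -4.15835e+01 -3.14606e+01  6.85000e-02  3.33000e-02
 -1.00000e-04]
eef_pos [0.2521 0.5985 0.2154]
eef_rot [-3.1398e+00 -3.0000e-04  2.7428e+00]
ft_force [-0.5627  0.457   0.2253]
wrist_torque [-0.0095  0.0131 -0.0008]
gripper_width 0.9998
side [[431.38, 0.0, 255.28], [0.0, 431.38, 199.42], [0.0, 0.0, 1.0]] [-0.0254  0.      0.      0.      0.    ] [[-0.9647, 0.185, -0.1875, 0.2712], [-0.263, -0.64, 0.7219, 0.9404], [0.0136, 0.7457, 0.6661, 0.9918], [0.0, 0.0, 0.0, 1.0]]
top [[448.03, 0.0, 258.37], [0.0, 448.03, 202.35], [0.0, 0.0, 1.0]] [-0.0459  0.      0.      0.      0.    ] [[0.0209, 0.9977, -0.0646, 0.4501], [-0.9998, 0.0209, -0.0, -0.024], [0.0013, 0.0646, 0.9979, 1.2666], [0.0, 0.0, 0.0, 1.0]]
```

View pics/side0.png

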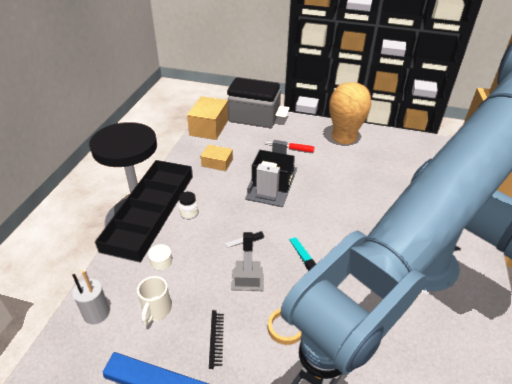

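View pics/top0.png

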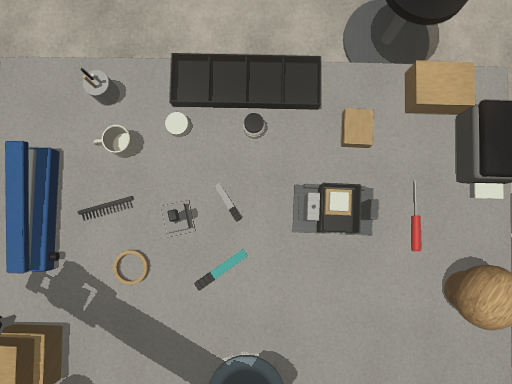

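Candidates: feeler standing in the grey stand (top 178,215 / side 248,255); a small black-handled one lying flat (top 230,203 / side 246,240); and a turquoise one lying flat (top 221,270 / side 303,252). By the description I choose the one in the stand. Next I check it in close crops.

Run:
```python
import cv2
t=cv2.imread("pics/top0.png"); s=cv2.imread("pics/side0.png")
def crop(im,x,y,w,h,f,n): cv2.imwrite(n,cv2.resize(im[y:y+h,x:x+w],None,fx=f,fy=f,interpolation=cv2.INTER_CUBIC))
crop(t,155,190,50,50,12,"pics/t_stand.png")
crop(s,215,220,66,80,7,"pics/s_stand.png")
crop(t,288,175,95,66,8,"pics/t_frame.png")
crop(s,235,135,75,75,8,"pics/s_frame.png")
```

```text
(no output)
```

View pics/t_stand.png

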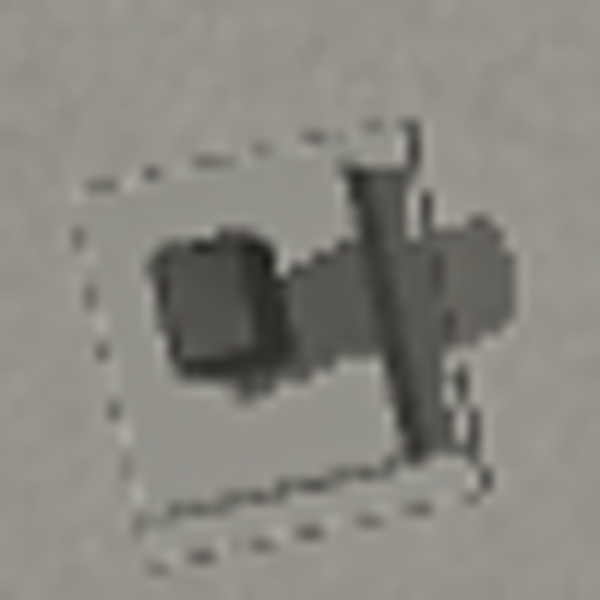

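View pics/s_stand.png

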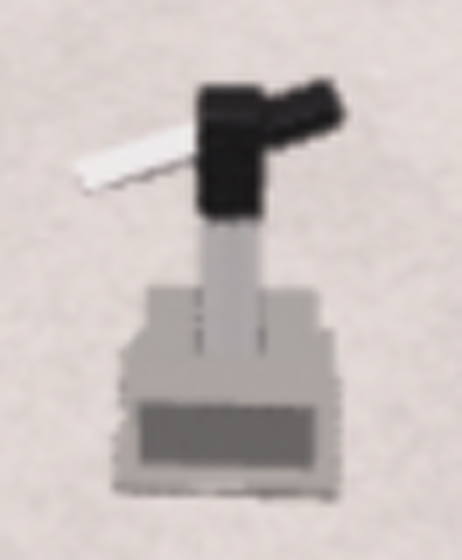

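View pics/t_frame.png

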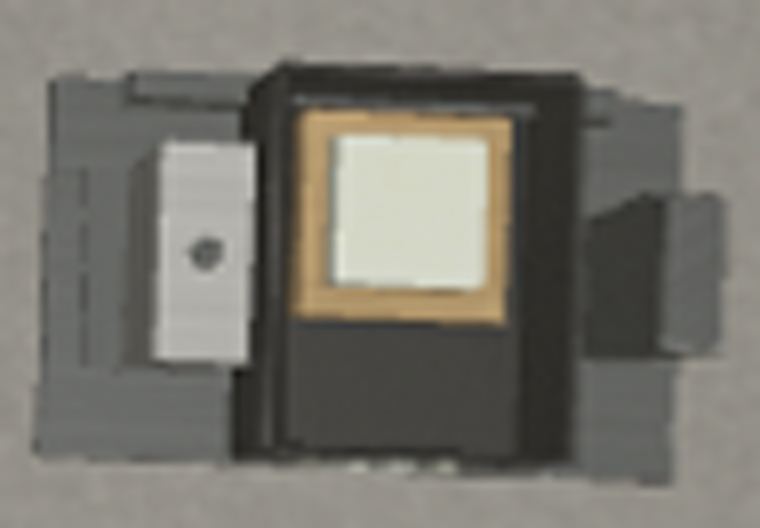

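View pics/s_frame.png

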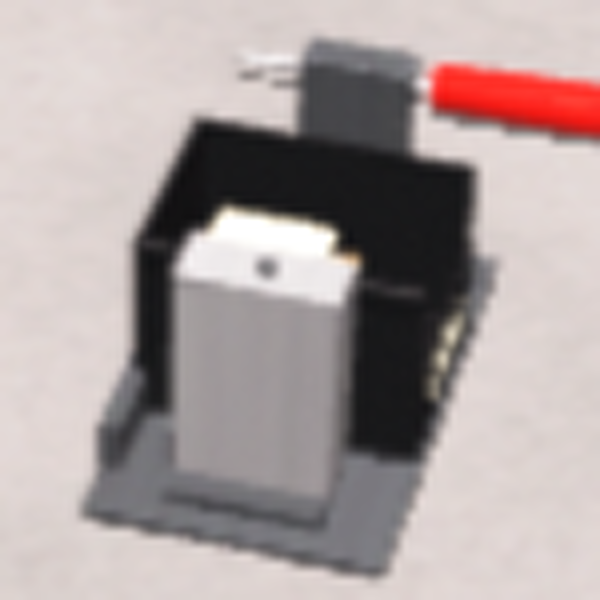

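```bash
cat > h.py <<'E'
import numpy as np,cv2
from scipy.optimize import least_squares
def load(n): return dict(np.load(n))
def proj(c,P):
    P=np.atleast_2d(P).astype(float);E=c["extrinsics"];p=(P-E[:3,3])@E[:3,:3]
    q=np.c_[p[:,0],-p[:,1],-p[:,2]]
    return cv2.projectPoints(q,np.zeros(3),np.zeros(3),c["intrinsics"],c["distortion"])[0].reshape(-1,2)
def back(c,uv,z):
    u=cv2.undistortPoints(np.array(uv,float).reshape(-1,1,2),c["intrinsics"],c["distortion"]).reshape(-1,2)
    d=np.c_[u[:,0],-u[:,1],-np.ones(len(u))]@c["extrinsics"][:3,:3].T
    o=c["extrinsics"][:3,3]; t=(z-o[2])/d[:,2]; return o+d*t[:,None]
def W(p,L):
    x,y,a=p;L=np.atleast_2d(L);c,s=np.cos(a),np.sin(a)
    return np.c_[x+c*L[:,0]-s*L[:,1],y+s*L[:,0]+c*L[:,1],L[:,2]]
E
python3 - <<'E'
from h import *
np.set_printoptions(precision=4,suppress=True)
T=load("top0.npz");S=load("side0.npz")
o=lambda x,y,f,L:[(x+(a)/f-.5,y+(b)/f-.5) for a,b in L]
# post top corners
pt=back(T,o(288,175,8,[(160,140),(257,142),(250,362),(152,358)]),.12); print("post top T",pt)
ps=back(S,o(235,135,8,[(188,228),(358,255),(353,306),(175,280)]),.12); print("post top S",ps)
st=back(T,o(155,190,12,[(80,185),(410,122),(485,490),(140,525)]),.046); print("stand T",st)
ss=back(S,o(215,220,7,[(148,288),(318,288),(338,398),(118,398)]),.046); print("stand S",ss)
ht=back(T,o(155,190,12,[(160,255),(240,240),(258,350),(180,368)]),.171); print("handle T",ht,ht.mean(0))
hs=back(S,o(215,220,7,[(200,90),(264,90),(264,122),(200,122)]),.171); print("handle S",hs,hs.mean(0))
E
```

```text
post top T [[ 0.5537 -0.1497  0.12  ]
 [ 0.5537 -0.1809  0.12  ]
 [ 0.483  -0.1795  0.12  ]
 [ 0.4836 -0.1481  0.12  ]]
post top S [[ 0.556  -0.1838  0.12  ]
 [ 0.4834 -0.1857  0.12  ]
 [ 0.4777 -0.1517  0.12  ]
 [ 0.552  -0.1481  0.12  ]]
stand T [[0.5166 0.2416 0.046 ]
 [0.5325 0.1666 0.046 ]
 [0.4492 0.1471 0.046 ]
 [0.4396 0.2253 0.046 ]]
stand S [[0.5223 0.1826 0.046 ]
 [0.456  0.1636 0.046 ]
 [0.4341 0.2156 0.046 ]
 [0.5171 0.2392 0.046 ]]
handle T [[0.4958 0.1975 0.171 ]
 [0.4992 0.1812 0.171 ]
 [0.4768 0.1768 0.171 ]
 [0.4728 0.1926 0.171 ]] [0.4861 0.187  0.171 ]
handle S [[0.4988 0.1852 0.171 ]
 [0.4757 0.1786 0.171 ]
 [0.4713 0.1944 0.171 ]
 [0.4942 0.201  0.171 ]] [0.485  0.1898 0.171 ]
```

```bash
cat > ov.py <<'E'
from h import *
def box(p,x0,x1,y0,y1,z0,z1):
    v=[(x,y,z) for z in(z0,z1) for x,y in((x0,y0),(x1,y0),(x1,y1),(x0,y1))]
    V=W(p,v); E=[(i,(i+1)%4) for i in range(4)]+[(4+i,4+(i+1)%4) for i in range(4)]+[(i,i+4) for i in range(4)]
    return V,E
def feeler(p,z):
    # p = tip pose, flat face +y
    V,E=box(p,-.012,.012,-.003,0,z,z+.11)
    V[4:]=W(p,[(-.012,-.014,z+.11),(.012,-.014,z+.11),(.012,0,z+.11),(-.012,0,z+.11)])
    return [(V,E),box(p,-.013,.013,-.02,0,z+.11,z+.165)]
def draw(c,im,items,x,y,w,h,f,n):
    o=cv2.resize(im[y:y+h,x:x+w],None,fx=f,fy=f,interpolation=cv2.INTER_CUBIC)
    for (V,E),col in items:
        u=(proj(c,V)+.5-[x,y])*f
        for a,b in E: cv2.line(o,tuple(int(t) for t in u[a].round()),tuple(int(t) for t in u[b].round()),col,1,cv2.LINE_AA)
    cv2.imwrite(n,o); return o
E
python3 - <<'E'
from ov import *
T=load("top0.npz");S=load("side0.npz")
a=.215;hc=np.array([.4855,.188])
it=[]
for s,col in((1,(0,0,255)),(-1,(0,255,0))):
    yy=np.array([-np.sin(a),np.cos(a)])*s
    tip=hc+.01*yy; p=(*tip,a+(0 if s>0 else np.pi))
    it+=[(b,col) for b in feeler(p,.006)]
    out=[]
    slot=tip-yy*.0035
    ps=(*slot,p[2])
    mine=[(b,col) for b in feeler(p,.006)]+[(box(ps,-.035,.035,-.02975,.02975,0,.046),(255,128,0)),(box(ps,-.014,.014,-.00475,.00475,.046,.046),(255,0,255))]
    A=draw(T,T["color"][:,:,::-1].copy(),mine,155,190,50,50,8,"pics/x.png")
    B=draw(S,S["color"][:,:,::-1].copy(),mine,220,225,55,70,7,"pics/x.png")
    A=cv2.copyMakeBorder(A,0,490-400,0,0,cv2.BORDER_CONSTANT)
    cv2.imwrite(f"pics/ov{s}.png",np.hstack([A,B]))
E
```

```text
(no output)
```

View pics/ov1.png

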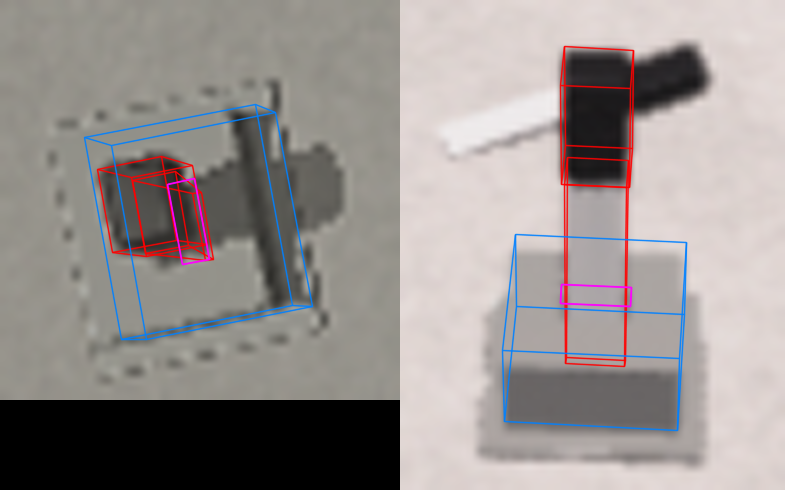

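View pics/ov-1.png

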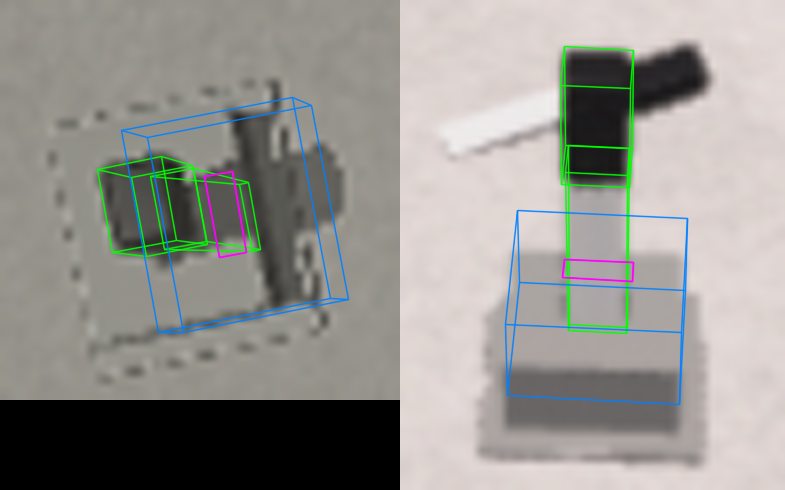

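Measured against the models, the feeler's flat face looks to world +y: only that hypothesis puts the stand's block under the slot. The feeler's yaw is about 0.215 rad and its handle centre about (0.4855, 0.188). The broad post's face is at y≈-0.182, x≈0.518. First I turn the tool so the jaws close along the feeler's y.

{"op": "move_arm", "data": {"targets": [[[0,0,0,0,0,-9,1],[0,0,0,0,0,-9,1],[0,0,0,0,0,-9,1],[0,0,0,0,0,-8.2,1]]]}}

```text
clock: 0.6
eef_pos: [0.2513, 0.5973, 0.2127]
eef_rot: [-3.137, -0.005, -2.906]
ft_force: [-1.0, 0.2, 0.1]
gripper_width: 1.0
```

```bash
cat > d.py <<'E'
import sys,numpy as np
from scipy.spatial.transform import Rotation as R
from bench import manip
def go(t,yang):
    s=manip.sense(); Q=R.from_euler('xyz',s["eef_rot"])
    M=Q.as_matrix()
    Y=np.array([np.cos(yang),np.sin(yang),0]);Z=np.array([0,0,-1.]);X=np.cross(Y,Z)
    G=np.c_[X,Y,Z]
    print("clock",round(s["clock"],2),"pos",np.round(s["eef_pos"],4),"ft",np.round(s["ft_force"],2),"w",round(float(s["gripper_width"]),3))
    print("tool shift mm",np.round(M.T@(np.array(t)-s["eef_pos"])*1000,1),"rot deg",np.round(np.degrees(R.from_matrix(M.T@G).as_rotvec()),2))
if __name__=="__main__":
    a=[float(eval(v)) for v in sys.argv[1:]]; go(a[:3],a[3]+np.pi/2)
E
python3 d.py .4855 .188 .215 .215
```

```text
clock 0.6 pos [0.2513 0.5973 0.2127] ft [-1.    0.18  0.09] w 1.0
tool shift mm [-132.2 -452.6   -0.8] rot deg [-0.26 -0.26  1.17]
```

{"op": "move_arm", "data": {"targets": [[[-16,-56,0,0,0,1.2,1],[-16,-57,0,0,0,0,1],[-16,-57,0,0,0,0,1],[-16,-57,0,0,0,0,1],[-16,-57,0,0,0,0,1]]]}}

```text
clock: 1.23
eef_pos: [0.3924, 0.3324, 0.2112]
eef_rot: [-3.135, -0.007, -2.919]
ft_force: [1.3, 0.3, 0.3]
gripper_width: 0.997
```

```bash
python3 d.py .4855 .188 .215 .215
```

```text
clock 1.23 pos [0.3924 0.3324 0.2112] ft [1.31 0.32 0.32] w 0.997
tool shift mm [ -58.9 -161.4   -3.2] rot deg [-0.36 -0.39  0.44]
```

{"op": "move_arm", "data": {"targets": [[[-18,-50,0,-0.3,-0.4,0.4,1],[-18,-50,0,0,0,0,1],[-18,-50,0,0,0,0,1],[0,0,0,0,0,0,1]]]}}

```text
clock: 1.72
eef_pos: [0.4799, 0.1896, 0.2103]
eef_rot: [-3.141, -0.001, -2.932]
ft_force: [-0.4, -0.1, -0.4]
gripper_width: 0.999
```

```bash
python3 d.py .4855 .188 .205 .215
```

```text
clock 1.73 pos [0.4799 0.1896 0.2103] ft [-0.38 -0.1  -0.36] w 0.999
tool shift mm [-5.2 -2.7  5.3] rot deg [-0.05 -0.04 -0.3 ]
```

{"op": "move_arm", "data": {"targets": [[[-5.3,-2.7,15,0,0,-0.3,1],[0,0,18,0,0,0,1],[0,0,20,0,0,0,1],[0,0,12,0,0,0,1],[0,0,4,0,0,0,1]]]}}

```text
clock: 2.35
eef_pos: [0.4819, 0.1914, 0.134]
eef_rot: [3.141, -0.006, -2.92]
ft_force: [0.8, 0.2, 0.7]
gripper_width: 1.0
```

```bash
python3 d.py .4855 .188 .1405 .215
python3 - <<'E'
from bench import vision
import cv2,numpy as np
A=[]
for n,(x,y) in(("top",(150,180)),("side",(210,220))):
    c=vision.capture(n); np.savez(n+"1.npz",**c); im=c["color"][:,:,::-1]
    A.append(cv2.resize(im[y:y+65,x:x+65],None,fx=6,fy=6,interpolation=cv2.INTER_CUBIC))
cv2.imwrite("pics/pre.png",np.hstack(A))
E
```

```text
clock 2.35 pos [0.4819 0.1914 0.134 ] ft [0.81 0.2  0.74] w 1.0
tool shift mm [-2.8 -4.2 -6.5] rot deg [ 0.01 -0.36  0.36]
```

View pics/pre.png

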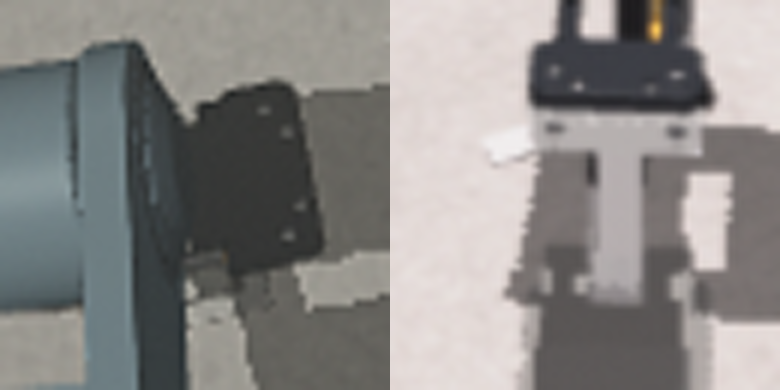

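The side view shows the near finger in front of the handle, with the black handle's edges even on both sides (crop 590 and 645). A small centring correction is needed before closing.

{"op": "move_arm", "data": {"targets": [[[-2.8,-4.2,-6.5,0,-0.3,0.3,1],[0,0,0,0,0,0,1]]]}}

```text
clock: 2.7
eef_pos: [0.4873, 0.1879, 0.1432]
eef_rot: [-3.141, 0.003, -2.926]
ft_force: [0.4, 0.5, 0.6]
gripper_width: 1.001
```

```bash
python3 d.py .4855 .188 .1405 .215
```

```text
clock 2.7 pos [0.4873 0.1879 0.1432] ft [0.44 0.49 0.65] w 1.001
tool shift mm [1.7 0.5 2.7] rot deg [-0.01  0.18  0.04]
```

{"op": "move_arm", "data": {"targets": [[[1.5,0,2,0,0.2,0,0],[0,0,0,0,0,0,-0.4],[0,0,0,0,0,0,-0.45]]]}}

```text
clock: 3.08
eef_pos: [0.4863, 0.1874, 0.1421]
eef_rot: [-3.141, 0.001, -2.926]
ft_force: [-1.1, -0.4, -0.1]
gripper_width: 0.714
```

```bash
python3 d.py .4855 .188 .1405 .215
```

```text
clock 3.08 pos [0.4863 0.1874 0.1421] ft [-1.08 -0.37 -0.14] w 0.714
tool shift mm [0.7 0.7 1.6] rot deg [-0.01  0.08  0.01]
```

{"op": "move_arm", "data": {"targets": [[[0,0,0,0,0,0,-0.4],[0,0,0,0,0,0,-0.4],[0,0,0,0,0,0,-0.4],[0,0,0,0,0,0,-0.4],[0,0,0,0,0,0,-0.5]]]}}

```text
clock: 3.7
eef_pos: [0.4862, 0.1875, 0.1419]
eef_rot: [-3.142, 0.001, -2.926]
ft_force: [-0.4, 0.8, -0.2]
gripper_width: 0.252
```

{"op": "move_arm", "data": {"targets": [[[0,0,0,0,0,0,-1],[0,0,0,0,0,0,-1],[0,0,0,0,0,0,-1]]]}}

```text
clock: 4.08
eef_pos: [0.4853, 0.1915, 0.1419]
eef_rot: [3.131, 0.002, -2.928]
ft_force: [-0.9, 4.4, -1.3]
gripper_width: 0.218
```

```bash
python3 d.py .4855 .188 .1405 .215
```

```text
clock 4.08 pos [0.4853 0.1915 0.1419] ft [-0.86  4.4  -1.33] w 0.218
tool shift mm [ 0.5 -3.5  1.4] rot deg [ 0.62  0.09 -0.11]
```

Gripped: opening 20.5 mm, which matches the handle. The handle stood about 3.5 mm further to +y than measured and the compliant arm followed it. I relieve the side force, then lift.

{"op": "move_arm", "data": {"targets": [[[0,1,-3,0,0,0,-1],[0,0,-6,0,0,0,-1],[0,0,-10,0,0,0,-1]]]}}

```text
clock: 4.45
eef_pos: [0.4838, 0.1919, 0.1602]
eef_rot: [3.132, -0.002, -2.928]
ft_force: [0.3, -0.9, -1.5]
gripper_width: 0.212
```

```bash
python3 d.py .4855 .191 .21 .215
```

```text
clock 4.45 pos [0.4838 0.1919 0.1602] ft [ 0.3  -0.94 -1.54] w 0.212
tool shift mm [ -1.4  -0.8 -49.8] rot deg [ 0.56 -0.13 -0.07]
```

Free and no drag. I carry on lifting, to about 230 mm TCP height so it clears the post too.

{"op": "move_arm", "data": {"targets": [[[-1,0,-15,0,0,0,-1],[0,0,-18,0,0,0,-1],[0,0,-20,0.3,0,0,-1],[0,0,-20,0.3,0,0,-1],[0,0,0,0,0,0,-1]]]}}

```text
clock: 5.08
eef_pos: [0.4875, 0.1901, 0.2427]
eef_rot: [-3.136, 0.005, -2.928]
ft_force: [-0.5, -1.5, -1.3]
gripper_width: 0.213
```

```bash
python3 d.py .518 -.02 .262 0
python3 - <<'E'
from bench import vision
import cv2,numpy as np
A=[]
for n,(x,y) in(("top",(130,170)),("side",(200,180))):
    c=vision.capture(n); np.savez(n+"2.npz",**c); im=c["color"][:,:,::-1]
    A.append(cv2.resize(im[y:y+100,x:x+80],None,fx=5,fy=5,interpolation=cv2.INTER_CUBIC))
cv2.imwrite("pics/lift.png",np.hstack(A))
E
```

```text
clock 5.08 pos [0.4875 0.1901 0.2427] ft [-0.47 -1.46 -1.3 ] w 0.213
tool shift mm [  14.5 -211.9  -18.3] rot deg [-0.27  0.35 12.21]
```

View pics/lift.png

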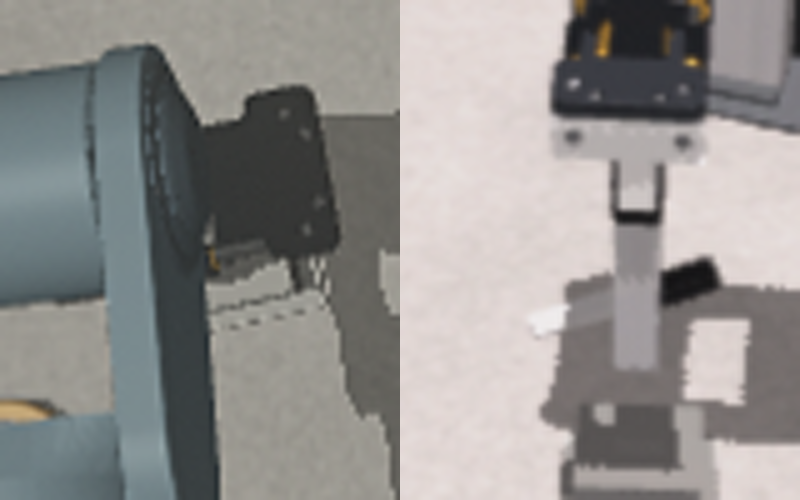

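Run:
```python
from h import *
np.set_printoptions(precision=4,suppress=True)
T=load("top0.npz");S=load("side0.npz");S2=load("side2.npz")
o=lambda x,y,f,L:[(x+(a)/f-.5,y+(b)/f-.5) for a,b in L]
def ang(P,n): d=P[1]-P[0]; print(n,P[:,:2].ravel(),"yaw",np.arctan2(d[1],d[0]))
for z in (.0,.01):
  ang(back(T,o(288,175,8,[(38,455),(52,75)]),z),"T base L")
  ang(back(T,o(288,175,8,[(672,482),(683,100)]),z),"T base R")
  ang(back(S,o(235,135,8,[(382,575),(85,515)]),z),"S base near")
  P=back(S,o(235,135,8,[(382,575),(495,260)]),z); d=P[1]-P[0]; print("S base right side yaw",np.arctan2(d[1],d[0])+np.pi/2)
  P=back(T,o(288,175,8,[(38,455),(672,482)]),z); d=P[1]-P[0]; print("T base lower side yaw",np.arctan2(d[1],d[0])+np.pi/2)
print(back(S2,[(247.4,254)],.107))
```

```text
T base L [ 0.4521 -0.1213  0.5869 -0.1242] yaw -0.020828297183658587
T base R [ 0.447  -0.346   0.5828 -0.3493] yaw -0.024048296090408643
S base near [ 0.453  -0.1258  0.5848 -0.1275] yaw -0.013277864558083309
S base right side yaw -0.015336060388535966
T base lower side yaw -0.02252798693951985
T base L [ 0.452  -0.1206  0.5858 -0.1234] yaw -0.02082829718365858
T base R [ 0.447  -0.3435  0.5818 -0.3467] yaw -0.02404829609040814
S base near [ 0.4512 -0.115   0.5816 -0.1168] yaw -0.01327786455808325
S base right side yaw -0.015336060388535744
T base lower side yaw -0.022527986939520073
[[0.4825 0.2005 0.107 ]]
```

{"op": "move_arm", "data": {"targets": [[[3,-42,-4,0,0,2.5,-1],[3,-42,-4,0,0,2.5,-1],[3,-42,-4,0,0,2.5,-1],[3,-42,-4,0,0,2.5,-1],[0,-40,0,0,0,2,-1]]]}}

```text
clock: 5.8
eef_pos: [0.4973, -0.0216, 0.2517]
eef_rot: [-3.138, -0.008, -3.139]
ft_force: [0.2, -0.3, -1.8]
gripper_width: 0.213
```

```bash
python3 d.py .518 -.19 .26 -0.01
```

```text
clock 5.8 pos [ 0.4973 -0.0216  0.2517] ft [ 0.18 -0.31 -1.75] w 0.213
tool shift mm [ -20.2 -168.5   -7.8] rot deg [-0.23 -0.44  0.71]
```

{"op": "move_arm", "data": {"targets": [[[-3,-25,-12,0,-0.4,0.8,-1],[-6,-32,-10,0,0,0.4,-1],[-6,-42,0,0,0,0.4,-1],[-3,-42,0,0,0,0,-1],[-2,-36,0,0,0,0,-1]]]}}

```text
clock: 6.42
eef_pos: [0.5109, -0.2044, 0.2683]
eef_rot: [3.142, -0.01, 3.113]
ft_force: [0.3, -0.3, -2.1]
gripper_width: 0.214
```

```bash
python3 d.py .518 -.205 .262 -0.02
```

```text
clock 6.42 pos [ 0.5109 -0.2044  0.2683] ft [ 0.33 -0.3  -2.06] w 0.214
tool shift mm [-7.2 -0.4  6.2] rot deg [ 0.01 -0.6  -0.47]
```

{"op": "move_arm", "data": {"targets": [[[-7,-1,0,0,-0.6,-0.5,-1],[0,0,0,0,0,0,-1]]]}}

```text
clock: 6.68
eef_pos: [0.517, -0.2068, 0.2657]
eef_rot: [3.139, -0.003, 3.119]
ft_force: [0.2, -0.2, -1.7]
gripper_width: 0.214
```

```bash
python3 d.py .518 -.205 .262 -0.02
python3 - <<'E'
from bench import vision
import cv2,numpy as np
A=[]
for n,(x,y) in(("top",(280,160)),("side",(225,100))):
    c=vision.capture(n); np.savez(n+"3.npz",**c); im=c["color"][:,:,::-1]
    A.append(cv2.resize(im[y:y+110,x:x+90],None,fx=4.4,fy=5,interpolation=cv2.INTER_CUBIC))
cv2.imwrite("pics/over.png",np.hstack(A))
E
```

```text
clock 6.67 pos [ 0.517  -0.2068  0.2657] ft [ 0.22 -0.23 -1.67] w 0.214
tool shift mm [-1.   1.8  3.7] rot deg [ 0.15 -0.18 -0.14]
```

View pics/over.png

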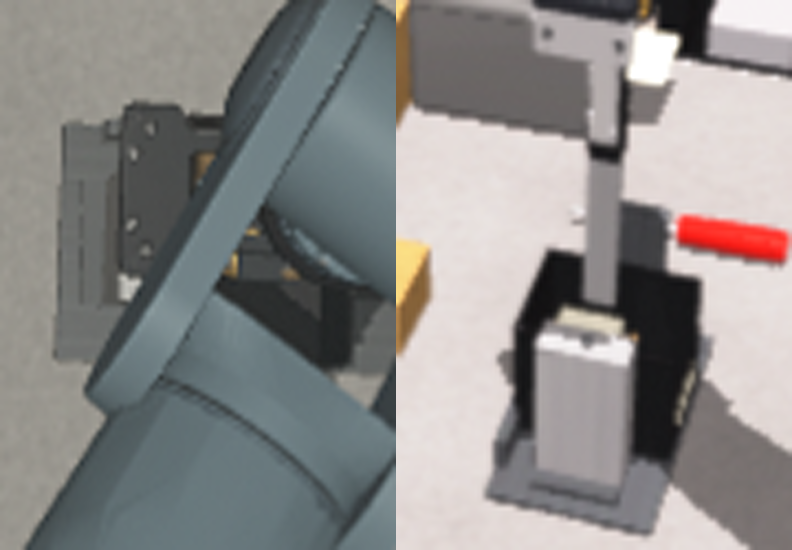

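Run:
```python
from h import *
S=load("side3.npz")
print(back(S,[(271.2,160.8)],.1297).round(4))
f=lambda a,b:(225+(a-396)/4.4-.5,100+b/5-.5)
print(back(S,[f(538,335),f(634,341),f(630,370),f(536,352)],.12).round(4))
```

```text
[[ 0.5137 -0.1955  0.1297]]
[[ 0.5549 -0.1641  0.12  ]
 [ 0.4838 -0.178   0.12  ]
 [ 0.4798 -0.147   0.12  ]
 [ 0.5516 -0.1459  0.12  ]]
```

{"op": "move_arm", "data": {"targets": [[[-4,0,8,0.1,-0.2,-0.1,-1],[0,0,6,0,0,0,-1],[0,0,0,0,0,0,-1]]]}}

```text
clock: 7.15
eef_pos: [0.5212, -0.2041, 0.2507]
eef_rot: [3.141, 0.0, 3.125]
ft_force: [-0.3, -0.4, -1.3]
gripper_width: 0.211
```

```bash
python3 d.py .521 -.205 .246 -0.02
```

```text
clock 7.15 pos [ 0.5212 -0.2041  0.2507] ft [-0.32 -0.4  -1.29] w 0.211
tool shift mm [ 0.2 -0.9  4.7] rot deg [0.05 0.01 0.18]
```

{"op": "move_arm", "data": {"targets": [[[0,0,4,0,0,0.2,-1],[0,0,0,0,0,0,-1]]]}}

```text
clock: 7.4
eef_pos: [0.5212, -0.2039, 0.2465]
eef_rot: [3.141, 0.0, 3.121]
ft_force: [-0.0, -0.4, -1.2]
gripper_width: 0.211
```

{"op": "move_arm", "data": {"targets": [[[0,3,0,0,0,0,-1],[0,2,0,0,0,0,-1],[0,2,0,0,0,0,-1]]]}}

```text
clock: 7.78
eef_pos: [0.5215, -0.1967, 0.247]
eef_rot: [3.141, 0.001, 3.121]
ft_force: [0.1, 0.4, -1.8]
gripper_width: 0.212
```

```bash
python3 d.py .521 -.19 .246 -0.02
```

```text
clock 7.78 pos [ 0.5215 -0.1967  0.247 ] ft [ 0.12  0.42 -1.83] w 0.212
tool shift mm [0.6 6.7 1. ] rot deg [ 0.03  0.05 -0.03]
```

Flat face is now at y≈-0.187, with no contact yet. I keep feeling toward the post.

{"op": "move_arm", "data": {"targets": [[[0,1.5,0,0,0,0,-1],[0,1,0,0,0,0,-1]]]}}

```text
clock: 8.02
eef_pos: [0.5216, -0.194, 0.2471]
eef_rot: [3.141, 0.001, 3.121]
ft_force: [-0.0, -0.9, -1.1]
gripper_width: 0.205
```

{"op": "move_arm", "data": {"targets": [[[0,1,0,0,0,0,-1],[0,1,0,0,0,0,-1]]]}}

```text
clock: 8.28
eef_pos: [0.5217, -0.1919, 0.2472]
eef_rot: [3.141, 0.001, 3.121]
ft_force: [-0.1, 0.3, -1.4]
gripper_width: 0.213
```

{"op": "move_arm", "data": {"targets": [[[0,1,0,0,0,0,-1],[0,1,0,0,0,0,-1]]]}}

```text
clock: 8.52
eef_pos: [0.5217, -0.1898, 0.2471]
eef_rot: [3.141, 0.001, 3.121]
ft_force: [-0.5, -1.0, -1.2]
gripper_width: 0.211
```

{"op": "move_arm", "data": {"targets": [[[0,1,0,0,0,0,-1],[0,0.5,0,0,0,0,-1]]]}}

```text
clock: 8.78
eef_pos: [0.5217, -0.1893, 0.2472]
eef_rot: [-3.139, 0.001, 3.121]
ft_force: [-0.4, -1.7, -1.6]
gripper_width: 0.211
```

{"op": "move_arm", "data": {"targets": [[[0,1,0,0,0,0,-1],[0,0.5,0,0,0,0,-1]]]}}

```text
clock: 9.02
eef_pos: [0.5217, -0.1888, 0.2472]
eef_rot: [-3.136, 0.001, 3.121]
ft_force: [-0.1, -2.7, -2.9]
gripper_width: 0.206
```

{"op": "move_arm", "data": {"targets": [[[0,1,0,0,0,0,-1],[0,0.5,0,0,0,0,-1]]]}}

```text
clock: 9.28
eef_pos: [0.5217, -0.1884, 0.2473]
eef_rot: [-3.133, 0.002, 3.121]
ft_force: [-0.1, -3.6, -2.8]
gripper_width: 0.21
```

Contact with the post is felt at TCP y≈-0.1895 (face ≈ -0.1795, agreeing with the top camera). I ease off, level the tool and lower.

```bash
python3 d.py .521 -.1903 .2475 -0.02
```

```text
clock 9.28 pos [ 0.5217 -0.1884  0.2473] ft [-0.11 -3.62 -2.84] w 0.21
tool shift mm [ 0.6 -2.  -0.2] rot deg [-0.48  0.09 -0.05]
```

{"op": "move_arm", "data": {"targets": [[[0,-2,0,-0.5,0,0,-1],[0,0,0,0,0,0,-1]]]}}

```text
clock: 9.52
eef_pos: [0.5217, -0.1898, 0.2472]
eef_rot: [3.139, 0.001, 3.121]
ft_force: [-0.1, -2.0, -2.6]
gripper_width: 0.21
```

{"op": "move_arm", "data": {"targets": [[[0,0,3,0,0,0,-1],[0,0,3,0,0,0,-1],[0,0,3,0,0,0,-1]]]}}

```text
clock: 9.9
eef_pos: [0.5224, -0.1899, 0.2391]
eef_rot: [3.139, 0.004, 3.121]
ft_force: [-0.3, -1.8, -0.2]
gripper_width: 0.21
```

```bash
python3 d.py .521 -.19 .2 -0.02
```

```text
clock 9.9 pos [ 0.5224 -0.1899  0.2391] ft [-0.31 -1.8  -0.22] w 0.21
tool shift mm [ 1.5 -0.3 39.1] rot deg [ 0.14  0.21 -0.06]
```

{"op": "move_arm", "data": {"targets": [[[0.5,-0.4,3,0,0.1,0,-1],[0,0,3,0,0.1,0,-1],[0,0,3,0,0,0,-1]]]}}

```text
clock: 10.28
eef_pos: [0.522, -0.19, 0.2295]
eef_rot: [3.139, 0.0, 3.121]
ft_force: [-0.6, -1.7, 0.2]
gripper_width: 0.209
```

{"op": "move_arm", "data": {"targets": [[[0,0,3,0,0,0,-1],[0,0,3,0,0,0,-1],[0,0,3,0,0,0,-1]]]}}

```text
clock: 10.65
eef_pos: [0.522, -0.19, 0.2198]
eef_rot: [3.139, 0.0, 3.121]
ft_force: [-0.7, -3.1, -1.2]
gripper_width: 0.209
```

```bash
python3 d.py .521 -.19 .2 -0.02
```

```text
clock 10.65 pos [ 0.522  -0.19    0.2198] ft [-0.65 -3.07 -1.16] w 0.209
tool shift mm [ 1.  -0.1 19.8] rot deg [ 0.17  0.01 -0.05]
```

Tip is about 16 mm down in the gap with little drag. I go on in smaller steps, checking force.

{"op": "move_arm", "data": {"targets": [[[0,-0.2,2,0.1,0,0,-1],[0,0,2,0,0,0,-1],[0,0,2,0,0,0,-1]]]}}

```text
clock: 11.02
eef_pos: [0.5218, -0.1898, 0.2131]
eef_rot: [3.14, -0.0, 3.121]
ft_force: [0.3, -2.4, -0.5]
gripper_width: 0.209
```

{"op": "move_arm", "data": {"targets": [[[0,0,2,0,0,0,-1],[0,0,2,0,0,0,-1]]]}}

```text
clock: 11.28
eef_pos: [0.5219, -0.1898, 0.2089]
eef_rot: [3.14, -0.0, 3.121]
ft_force: [0.1, -1.9, -0.4]
gripper_width: 0.213
```

{"op": "move_arm", "data": {"targets": [[[0,0,2,0,0,0,-1],[0,0,2,0,0,0,-1]]]}}

```text
clock: 11.52
eef_pos: [0.5222, -0.1899, 0.2055]
eef_rot: [3.14, 0.001, 3.121]
ft_force: [0.1, -0.7, 3.5]
gripper_width: 0.21
```

The wedge starts to bite: fz jumped about 4 N with the tip about 30 mm down. On in 1 mm steps.

{"op": "move_arm", "data": {"targets": [[[0,0,1,0,0,0,-1]]]}}

```text
clock: 11.65
eef_pos: [0.5224, -0.1898, 0.205]
eef_rot: [3.14, 0.001, 3.121]
ft_force: [-0.4, -0.8, 3.5]
gripper_width: 0.211
```

{"op": "move_arm", "data": {"targets": [[[0,0,1,0,0,0,-1]]]}}

```text
clock: 11.78
eef_pos: [0.5225, -0.1899, 0.2044]
eef_rot: [3.14, 0.001, 3.121]
ft_force: [-1.3, -0.7, 4.9]
gripper_width: 0.215
```

```bash
python3 d.py .522 -.19 .2 -0.02
python3 - <<'E'
from bench import vision
import cv2,numpy as np
c=vision.capture("side"); im=c["color"][:,:,::-1]; np.savez("side4.npz",**c)
cv2.imwrite("pics/in.png",cv2.resize(im[100:210,225:315],None,fx=5,fy=5,interpolation=cv2.INTER_CUBIC))
E
```

```text
clock 11.78 pos [ 0.5225 -0.1899  0.2044] ft [-1.27 -0.67  4.85] w 0.215
tool shift mm [ 0.5 -0.1  4.4] rot deg [ 0.1   0.08 -0.05]
```

View pics/in.png

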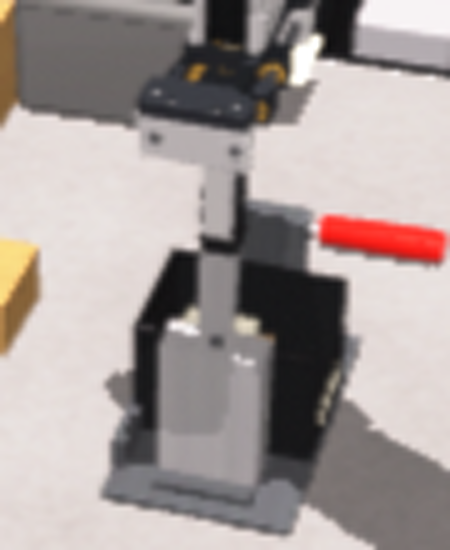

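The picture shows the blade behind the broad post, centred on it (blade x≈218 and post 165–272 in the crop). I keep pressing gently towards fz≈+10 (about 11.5 N of push above the -1.4 N hanging reading).

{"op": "move_arm", "data": {"targets": [[[0,0,1.5,0,0,0,-1]]]}}

```text
clock: 11.95
eef_pos: [0.5227, -0.1899, 0.2033]
eef_rot: [3.14, 0.002, 3.121]
ft_force: [-0.7, -0.5, 5.4]
gripper_width: 0.212
```

{"op": "move_arm", "data": {"targets": [[[0,0,1.5,0,0,0,-1]]]}}

```text
clock: 12.08
eef_pos: [0.523, -0.1898, 0.2024]
eef_rot: [3.14, 0.003, 3.121]
ft_force: [-1.3, 0.3, 6.0]
gripper_width: 0.21
```

{"op": "move_arm", "data": {"targets": [[[0,0,1.5,0,0,0,-1]]]}}

```text
clock: 12.2
eef_pos: [0.5232, -0.1898, 0.2016]
eef_rot: [3.14, 0.003, 3.121]
ft_force: [-1.5, -0.2, 7.8]
gripper_width: 0.209
```

{"op": "move_arm", "data": {"targets": [[[0.4,0,1.5,0,0,0,-1]]]}}

```text
clock: 12.32
eef_pos: [0.5233, -0.1899, 0.2011]
eef_rot: [3.14, 0.004, 3.121]
ft_force: [-1.4, -0.0, 8.1]
gripper_width: 0.212
```

{"op": "move_arm", "data": {"targets": [[[0.4,0,1.5,0,0,0,-1]]]}}

```text
clock: 12.45
eef_pos: [0.5233, -0.1898, 0.2007]
eef_rot: [3.14, 0.005, 3.121]
ft_force: [-2.2, 0.4, 8.5]
gripper_width: 0.21
```

```bash
python3 d.py .522 -.19 .2 -0.02
```

```text
clock 12.45 pos [ 0.5233 -0.1898  0.2007] ft [-2.17  0.4   8.51] w 0.21
tool shift mm [ 1.3 -0.2  0.6] rot deg [ 0.07  0.31 -0.04]
```

{"op": "move_arm", "data": {"targets": [[[0,0,2,0,0.2,0,-1]]]}}

```text
clock: 12.58
eef_pos: [0.5238, -0.1898, 0.1999]
eef_rot: [3.14, 0.003, 3.121]
ft_force: [-1.5, 0.8, 8.9]
gripper_width: 0.208
```

{"op": "move_arm", "data": {"targets": [[[0,0,2,0,0.2,0,-1]]]}}

```text
clock: 12.7
eef_pos: [0.5243, -0.1898, 0.1993]
eef_rot: [3.141, 0.001, 3.121]
ft_force: [-2.4, -0.1, 10.1]
gripper_width: 0.213
```

{"op": "move_arm", "data": {"targets": [[[0.3,0,2,0,0,0,-1]]]}}

```text
clock: 12.82
eef_pos: [0.5244, -0.1898, 0.1988]
eef_rot: [3.141, 0.002, 3.121]
ft_force: [-3.0, 0.7, 10.6]
gripper_width: 0.212
```

{"op": "move_arm", "data": {"targets": [[[0,0,0,0,0,0,-1],[0,0,0,0,0,0,-1]]]}}

```text
clock: 13.08
eef_pos: [0.5244, -0.1897, 0.1988]
eef_rot: [3.141, 0.002, 3.121]
ft_force: [-1.8, -0.6, 3.7]
gripper_width: 0.213
```

Peak push was about 12 N, in the snug band. About 7.7 mm of travel since first bite gives ~0.77 mm of squeeze, or about 11 N on the post. The two estimates agree. I let go with a small opening first.

{"op": "move_arm", "data": {"targets": [[[0,0,0,0,0,0,-0.45],[0,0,0,0,0,0,-0.4],[0,0,0,0,0,0,-0.3]]]}}

```text
clock: 13.45
eef_pos: [0.5235, -0.1882, 0.1964]
eef_rot: [3.137, -0.001, 3.121]
ft_force: [0.4, -0.0, 0.6]
gripper_width: 0.343
```

{"op": "move_arm", "data": {"targets": [[[0,0,0,0,0,0,-0.2],[0,0,0,0,0,0,-0.2]]]}}

```text
clock: 13.7
eef_pos: [0.5233, -0.1879, 0.1958]
eef_rot: [3.136, -0.001, 3.121]
ft_force: [0.1, -0.3, -0.5]
gripper_width: 0.404
```

```bash
python3 d.py .524 -.19 .28 -0.02
python3 - <<'E'
from bench import vision
import cv2,numpy as np
c=vision.capture("side"); im=c["color"][:,:,::-1]
cv2.imwrite("pics/rel.png",cv2.resize(im[100:210,225:315],None,fx=5,fy=5,interpolation=cv2.INTER_CUBIC))
E
```

```text
clock 13.7 pos [ 0.5233 -0.1879  0.1958] ft [ 0.08 -0.25 -0.49] w 0.404
tool shift mm [ -0.6  -1.6 -84.2] rot deg [ 0.34 -0.08 -0.03]
```

View pics/rel.png

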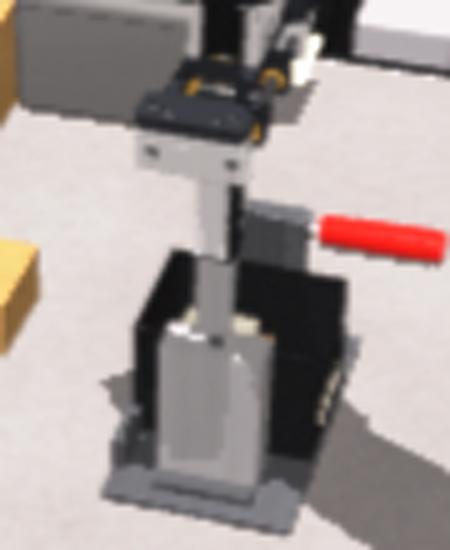

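Released with force near zero, and the feeler stays standing. Now I draw straight up, correcting y a little.

{"op": "move_arm", "data": {"targets": [[[0,-1.5,-6,0.3,0,0,-0.2],[0,0,-15,0,0,0,-0.2],[0,0,-20,0,0,0,-0.2],[0,0,-25,0,0,0,-0.2],[0,0,-30,0,0,0,-0.2]]]}}

```text
clock: 14.38
eef_pos: [0.5229, -0.1893, 0.2963]
eef_rot: [3.141, -0.003, 3.121]
ft_force: [0.7, 0.1, 0.0]
gripper_width: 0.399
```

{"op": "move_arm", "data": {"targets": [[[0,0,-20,0,0,0,-0.2],[0,55,0,0,0,0,-0.2],[0,55,0,0,0,0,-0.2],[0,55,0,0,0,0,-0.2],[0,0,0,0,0,0,-0.2]]]}}

```text
clock: 15.0
eef_pos: [0.5289, -0.0217, 0.3281]
eef_rot: [-3.137, 0.012, 3.118]
ft_force: [-0.1, -0.6, -0.1]
gripper_width: 0.399
```

```bash
python3 d.py .524 -.19 .28 -0.02
python3 - <<'E'
from bench import vision
import cv2,numpy as np
for n in("top","side"):
    c=vision.capture(n); np.savez(n+"5.npz",**c); cv2.imwrite(f"pics/{n}5.png",c["color"][:,:,::-1])
from ov import *
A=[]
for n,(x,y,w,h) in(("top",(285,165,95,85)),("side",(225,120,80,95))):
    c=load(n+"5.npz"); im=c["color"][:,:,::-1].copy()
    p=(.524-.0002,-.1795,-.02)
    A.append(cv2.resize(im[y:y+h,x:x+w],(390,390*h//w),interpolation=cv2.INTER_CUBIC)[:340])
    items=[(b,(0,0,255)) for b in feeler(p,.0628)]
    A.append(cv2.resize(draw(c,im,items,x,y,w,h,4,"pics/x.png"),(390,390*h//w))[:340])
H=min(a.shape[0] for a in A); A=[a[:H] for a in A]
cv2.imwrite("pics/fin.png",cv2.resize(np.vstack([np.hstack(A[:2]),np.hstack(A[2:])]),(690,600)))
E
```

```text
clock 15.0 pos [ 0.5289 -0.0217  0.3281] ft [-0.15 -0.62 -0.13] w 0.399
tool shift mm [   1.6 -168.2   48.8] rot deg [-0.27  0.71 -0.18]
```

View pics/fin.png

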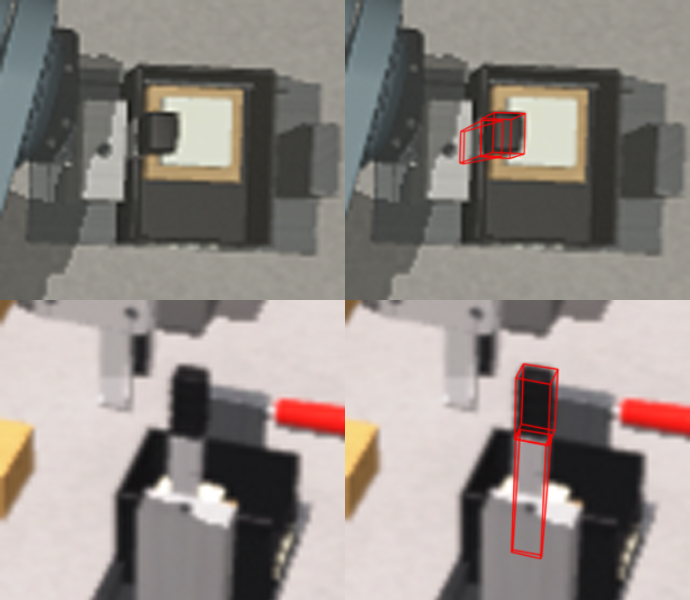

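View pics/top5.png

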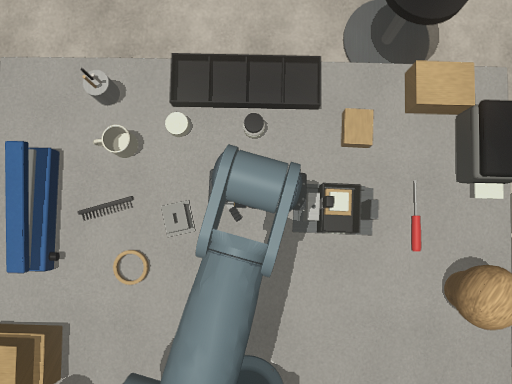

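The feeler stands upright in the gap, its handle matching the predicted outline within about a pixel in both views (top handle at about (327,202)). The bystanders are in place, and the arm is clear with about zero force. I hand in.

Run:
```python
from bench import ticket
print(ticket.hand_in())
```

```text
the job is handed in; nothing more can be done
None
```

The feeler is standing wedged between the broad steel post and the bin rim, let go, and the job was handed in at about 15 s. No verdict was reported.

**What I did:** I took the black-handled feeler from its stand and lifted it clear. I found the post's face by touch, then slid the blade down with the flat face on the post.

**Snugness:** The drag began with the tip about 30 mm below the rim, and I stopped at about 37 mm. Peak push was about 12 N, inside the 11–16 N band. The 7.7 mm travelled after first bite implies about 11 N on the post; that is worked out from the stated spring rate, not measured.

**Last checks:** After letting go, both cameras showed the feeler upright in the gap, matching its predicted outline to about a pixel, roughly 3–6 mm off the post's middle. The arm was clear with about zero force. The bystanders looked unmoved in the top view; the tape, jar, mug, comb, labels, carton and screwdriver were all where they started.

**What disagreed:**
- The cameras differed by 3–5 mm in y. The handle was about 3.5 mm further to +y than I measured, and the compliant arm absorbed about 4 N of side force as the fingers closed.
- The post's face, found by touch at y ≈ -0.1795 m, agreed with the top camera but not the side camera, which had read about -0.185 m.

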